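Roll the blue capacitor into its test pocket

ROBOT

A 6-joint arm with a two-finger parallel gripper is mounted at the origin on the work surface. World frame = base frame: x ahead of the robot, y to its left, z up, the work surface at z = 0. Lengths are in m, angles in degrees, forces in N, time in s.
With the tool pointing down it reaches from about 0.3 to 0.75 m from the base axis. Payload 8.5 kg.
Tool frame: the origin (TCP) lies on the centre line of the jaws, within the pads' length; the fingertips stand 17 mm ahead of it and the grasp point (between the pads) lies 2 mm behind it (env.tip_extent is the distance from the TCP to the fingertips, in m); z points along the fingers, y is the direction in which the jaws open and shut (so a half turn about z gives the same grasp; the last joint's range is limited). The gripper opens to 85 mm and grips with 20 to 120 N. Pads are 22 mm wide; open, the fingers measure 114 mm over their backs; the gripper's body (76 mm by 85 mm) begins 54 mm behind the grasp point. The pads swing forward as they close: fully open they stand 13 mm farther back than shut.
Start: joints at [-85.159, 21.807, 74.336, -0, 83.858, -12.336], TCP at [0.162, -0.525, 0.248] pointing down, gripper open.
Joint ranges: [-178.18, 178.18], [-50.72, 133.34], [12.68, 142.11], [-81.47, 261.47], [9.98, 163.14], [-165.26, 165.26]. Speed limits (degrees/s): [136.94, 136.94, 180, 180, 180, 180].

INTERFACE

Orientations are given as a 3x3 rotation matrix whose columns are the frame's x, y, z axes.
In Python, from rig import telemetry, get_image, camera_params, close_job, env gives the robot as it stands.
- The arm moves only by the tool apply_moves, never from a script. Its argument "motion" is a list of rows, each an object of numbers: "tx", "ty", "tz": the shift along the tool's x, y, z in cm; "turn": the turn about the tool's z in degrees; "jaw": the gripper's target within -1 to 1 (fully open at 1, half-way at 0, shut at -1). In form: [{"tx": .., "ty": .., "tz": .., "turn": .., "jaw": ..}, ...]. A call has 1 to 5 rows; each row is the pose to reach, as a shift and turn from the pose measured when the call began, along the tool's axes at that moment; what a row does not reach only later rows make up. A row lasts 1/12 s, in which the tool goes at most 41.7 mm and 7.16 degrees, less where a joint would pass 70% of its speed; a pose out of reach is approached as far as the arm can. A call with a gripper value outside its range is refused whole. The fingers move at their own pace and stop on an object; "squeeze" is the grip in N (left out, the last holds). Time passes only in rows, so rows that repeat a pose let the fingers close. It gives the time, the measured TCP pose, the force and the opening at its end, in the units of the state.
- telemetry.observe(): the state, without advancing time (a new reading comes with each control period).
- get_image(name): name is "scene" or "top" or "wrist"; returns (picture, depth): 384x512x3 uint8, red, green, blue; 384x512 float32, m along the optical axis (not along the pixel's ray), 0 where there is no reading.
- camera_params(name): a dict with "fx", "fy", "cx", "cy" (pixels), "D" ([k1, k2, p1, p2, k3] as OpenCV has them; the pictures are not rectified), "rvec" (rotation vector, rad) and "tvec" (3), from world to camera coordinates, as OpenCV has them. Camera axes: x right, y down, z forward; pixel columns grow to the right and rows downward; lengths in m; the calibration is good to about 2 mm. A picture is of the moment at which its call begins: read the wrist's pose just before it. camera_params takes no time and is no camera call; for the wrist camera it gives the pose at the moment of the call.
- close_job(): hands the job in, once; it reports no verdict.
The state is a dict: "time_s": time; "q": joint angles; "qvel": joint speeds; "joint_efforts": joint torques, N m; "position": TCP position; "tool_rot": TCP orientation; "ft_force": force on the tool from outside, world axes, zero at the start; "wrist_torque": the same for the moment, N m; "grip_width": finger opening in m.
Only numpy, scipy, OpenCV 4.12 (cv2) and the standard library are available. Lean on these libraries where they do the work, as an engineer would, in place of code of your own. Each camera call takes 0.05 s, during which the arm holds its last target. There are 200 camera calls.

TASK

Pick up the orange paddle by its white handle and, with it, gently roll the blue capacitor along its lane of the aluminium track until it drops into the black test pocket at the closed end. Do not touch the capacitor with the gripper, do not lift it or knock it along fast, and leave the black capacitor where it lies. Finally stand the paddle upright on the green bench, off the track, and let go.

Things in the scene. Friction and masses are not known exactly. Their poses are not given: they have to be found in the camera images.
- track: Fixed metal track 300 x 130 mm, two lanes. Origin: underside centre; x along the lanes to the closed end, z up. Lanes 56 wide, centred at y = +31 and -31; walls 6 thick, tops at z = 24. Level floor at z = 12 from x = -150 (open) to 94, then a 5 mm step down into the black pocket, floor z = 7, to an end wall at x = 140 (10 thick, top z = 40). There a capacitor's axis is at z = 25, x 105 to 122.
- blue_cap: Capacitor to roll: cylinder 36 mm across, 50 long, about 70 g, blue with white stripes. Origin at its centre; y is its axis, level across the lane (x, z turn as it rolls). Rests on the floor of either lane, axis at height 30 mm, centre 20 to 70 mm from the track's centre on the open-end side. Rolls at a light push and stops within a few mm when no longer pushed; 3 mm clearance to each lane wall.
- black_cap: Like capacitor, 36 mm across, 50 long, black with gold stripes, in the other lane; same axes. Leave it alone.
- paddle: Hand paddle standing upright on the bench, 125 mm tall, about 160 g. Origin: underside centre; z up. Orange head 32 (x) x 46 (y) x 42 high; its flat 46 wide faces, +x and -x alike, do the pushing; with y across the lane it has 5 mm to spare each side. White handle, 20 x 20 square on the centreline, z = 42 to 125. The spot where it starts is open bench, clear of the track.
There are look-alikes about, which are no part of the job. Of the things shaped like the blue_cap, the blue one is meant. There is more than one size of the paddle; the one meant has the size given above.

How it is judged (in metres and radians):
On the way, in this order (a step that is already met when the one before it is completed fails the run):
1. the paddle is picked up off the bench (height (world z) of paddle above 0.012 m), for 0.2 s.
2. the paddle, off the bench, pushes the blue capacitor (contact force between paddle and blue_cap above 0.01 N and height (world z) of paddle above 0.009 m and contact force between the fingers and paddle above 0.5 N).
3. the blue capacitor has dropped into the pocket (x of blue_cap in the frame of track between 0.099 and 0.13 m and z of blue_cap in the frame of track below 0.0275 m and angle between the y axis of blue_cap and the y axis of track, either way round below 0.25 rad), for 0.2 s.
At the end, for the whole second after the job is handed in: Blue capacitor at rest square across the pocket (within 14 degrees, axis 99 to 130 mm from the track centre, under 27.5 mm above the track underside); black one within 20 mm of its start; paddle upright within 10 degrees and still, its underside within 7 mm of the bench top (off the track) (all of step 3 and linear speed of each of blue_cap, paddle below 0.02 m/s and height (world z) of paddle below 0.007 m and angle between paddle's own z axis and vertical below 0.17 rad and distance of black_cap from where it was at the start of the episode below 0.02 m); the robot touches nothing.
It fails at once if the gripper or arm touches the blue capacitor (contact force between any of the fingers, the arm and blue_cap above 0.2 N).
It fails at once if the blue capacitor is lifted more than 15 mm off the lane (z of blue_cap in the frame of track above 0.045 m).
It fails at once if the blue capacitor is knocked along faster than 0.4 m/s (linear speed of blue_cap above 0.4 m/s).
It fails at once if the black capacitor is moved more than 20 mm (distance of black_cap from where it was at the start of the episode above 0.02 m).
It also fails if it takes over 51 s, if anything falls off the work surface, if the arm or the gripper's body presses on something with over 40 N, if the wrist force passes 120 N, or if a joint passes its speed limit or range.

## Working session

There is one attempt and no reset: what is moved stays moved. The work goes in short steps, Python scripts to look and compute and a tool call to move; the robot and the scene stay as the last step left them, time stands still between calls to the robot, and variables do not carry over. Pictures are saved under pics/ and viewed, about 8 in all and at most 12, crops included, and the job is handed in when it is done.

Besides the shell and the picture viewer there is one more tool, called by a JSON object that holds its "op" and its "data". apply_moves: Moves the arm, as the interface text tells. Its arguments: {"type":"object","properties":{"motion":{"type":"array"},"squeeze":{"type":"number"}},"required":["motion"]}

```bash
mkdir -p pics
cat > h.py <<'E'
import numpy as np, cv2
from rig import telemetry, get_image, camera_params, close_job, env
def snap(n,f):
    p=camera_params(n); im,d=get_image(n)
    cv2.imwrite(f'pics/{f}.png',im[:,:,::-1]); np.savez(f'pics/{f}.npz',im=im,d=d,**{k:np.array(v) for k,v in p.items()})
    return im,d,p
def cloud(im,d,p):
    K=np.array([[p['fx'],0,p['cx']],[0,p['fy'],p['cy']],[0,0,1.]],float)
    v,u=np.mgrid[:d.shape[0],:d.shape[1]]
    n=cv2.undistortPoints(np.stack([u,v],-1).reshape(-1,1,2).astype(np.float64),K,np.array(p['D'],float)).reshape(*d.shape,2)
    c=np.dstack([n[...,0]*d,n[...,1]*d,d]); R=cv2.Rodrigues(np.array(p['rvec'],float))[0]
    w=(c-np.array(p['tvec']).ravel())@R; w[d<=0]=np.nan
    return w
def load(f):
    z=np.load(f'pics/{f}.npz'); return z['im'],z['d'],{k:z[k] for k in('fx','fy','cx','cy','D','rvec','tvec')}
E
python3 - <<'E'
from h import *
s=telemetry.observe(); print(s['time_s'],s['position'],s['tool_rot'],s['grip_width'])
a=snap('top','top0')[0]; b=snap('scene','scene0')[0]
E
```

```text
0.0 [ 0.16239043 -0.52520787  0.24772389] [[ 9.55412966e-01  2.95272845e-01 -1.08166759e-04]
 [ 2.95272701e-01 -9.55411984e-01  1.40426589e-03]
 [ 3.11297768e-04 -1.37359253e-03 -9.99999008e-01]] 0.08520211248794451
```

View pics/top0.png

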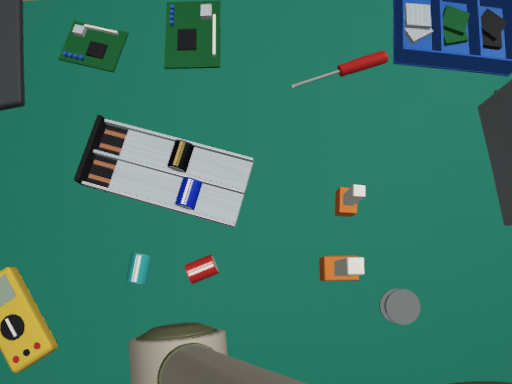

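View pics/scene0.png

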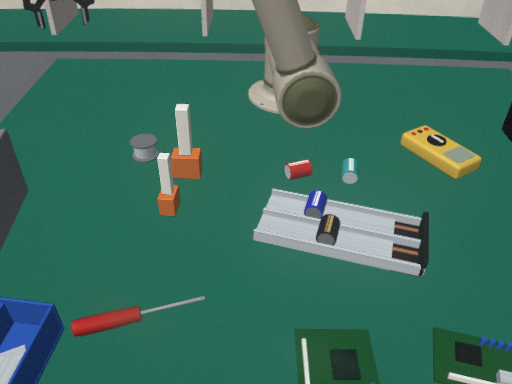

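The top view shows the track at about (165,170) px with its closed end on the left, the blue cap in the lower lane at (189,193) and the black cap at (180,155). There are two paddles, near (350,200) and (342,267), so I'll measure both along with the track.

```bash
cat >> h.py <<'E'
def rect(P): 
    (c,sz,a)=cv2.minAreaRect((P[:,:2]*1000).astype(np.float32)); return np.round(c,1),np.round(sz,1),round(a,1)
E
python3 - <<'E'
from h import *
for f in('top0','scene0'):
    im,d,p=load(f); w=cloud(im,d,p); hsv=cv2.cvtColor(im,cv2.COLOR_RGB2HSV)
    H,S,V=[hsv[...,i].astype(int) for i in range(3)]; x,y,z=w[...,0],w[...,1],w[...,2]
    print(f,'table z',np.nanmedian(z[(H>70)&(H<90)&(S>150)]))
    org=((H>4)&(H<16)&(S>180)&(V>120)&(z>0.005)).astype(np.uint8)
    n,l,st,_=cv2.connectedComponentsWithStats(org)
    for i in range(1,n):
        if st[i,4]<60: continue
        P=w[l==i]; zt=np.nanpercentile(P[:,2],95); print('org',st[i],'zmax',zt,'all',rect(P),'top',rect(P[P[:,2]>zt-.006]))
        c=np.nanmean(P[P[:,2]>zt-.006],0)
        m=(np.hypot(x-c[0],y-c[1])<.05)&(z>.07)&(S<60); Q=w[m]; zt=np.nanpercentile(Q[:,2],98)
        print('   handle zmax',zt, rect(Q[Q[:,2]>zt-.004]),len(Q))
    blu=(H>108)&(H<128)&(S>150)&(V>60)&(z>.012)&(z<.08)
    n,l,st,_=cv2.connectedComponentsWithStats(blu.astype(np.uint8))
    for i in range(1,n):
        if st[i,4]>60: P=w[l==i]; print('blue',st[i],rect(P),np.nanpercentile(P[:,2],98))
    if f=='top0':
        b=np.zeros(z.shape,bool); b[110:232,70:260]=1
        m=b&(z>.008)&(z<.06); P=w[m]; print('track',rect(P))
        e=b&(z>.033)&(V<60); P=w[e]; print('dark>33',rect(P))
        for n_,bb in(('black',(slice(138,175),slice(165,196))),('bluec',(slice(174,212),slice(172,206)))):
            q=np.zeros(z.shape,bool); q[bb]=1; P=w[q&(z>.028)]; print(n_,rect(P),np.nanpercentile(P[:,2],98))
        q=w[160,230];print('pts',w[200,150],w[125,90],w[150,240])
E
```

```text
top0 table z -0.0001728520617491768
blue [ 394    0  118   73 2243] (array([ 841.4, -496.5]), array([238.6, 148.7]), 84.0) 0.05922927488001781
blue [459   0  22  56 541] (array([ 846.8, -531.5]), array([ 20.7, 154.3]), 87.4) 0.051962811728076416
blue [479   0  33  60 487] (array([ 842.1, -578.5]), array([ 76.7, 155.2]), 83.8) 0.04074078918034891
blue [176 177  26  32 366] (array([518.9,  23.8]), array([32.3, 52.4]), 73.6) 0.048738547802914874
track (array([563.9,  71.2]), array([300.2, 132. ]), 73.7)
dark>33 (array([577.5, 124.7]), array([188.5, 128.4]), 73.3)
black (array([586.5,  41.1]), array([34.6, 51.1]), 75.4) 0.049757539301817706
bluec (array([517.5,  25.6]), array([35. , 51.3]), 73.7) 0.0497050779243907
pts [0.50744869 0.09504268 0.0238058 ] [ 6.60592557e-01  2.23887336e-01 -1.19476287e-05] [ 0.60567316 -0.06612168 -0.00185274]
scene0 table z -0.0008260219348176802
blue [304 191  23  22 211] (array([517.4,  25.6]), array([33.5, 50.9]), 73.7) 0.04716446493669707
blue [   0  297   62   87 2682] (array([ 840.5, -418.3]), array([ 85.7, 124.1]), 84.9) 0.06025627342343394
```

Run:
```python
from h import *
for f,bbs in(('top0',((350,200),(342,267))),('scene0',((169,200),(186,163)))):
    im,d,p=load(f); w=cloud(im,d,p); hsv=cv2.cvtColor(im,cv2.COLOR_RGB2HSV)
    S=hsv[...,1].astype(int); R,G,B=[im[...,i].astype(int) for i in range(3)]
    for u,v in bbs:
        print(f,(u,v),im[v,u])
        m=np.zeros(S.shape,bool); m[max(v-65,0):v+35,u-40:u+40]=1
        o=m&(R>130)&(G>30)&(G<R-60)&(B<90)
        P=w[o&(np.abs(np.hypot(w[...,0]-np.nanmedian(w[v-3:v+4,u-3:u+4,0]),w[...,1]-np.nanmedian(w[v-3:v+4,u-3:u+4,1])))<.05)]
        zt=np.nanpercentile(P[:,2],90); c=np.nanmedian(P,0); print(' org',len(P),'z90',zt,np.nanpercentile(P[:,2],50),rect(P),'top',rect(P[abs(P[:,2]-zt)<.006]))
        h=m&(S<70)&(w[...,2]>.05)&(np.hypot(w[...,0]-c[0],w[...,1]-c[1])<.06); Q=w[h]; zt=np.nanpercentile(Q[:,2],95)
        print(' handle',len(Q),zt,'top',rect(Q[Q[:,2]>zt-.006]),'all',rect(Q))
```

```text
top0 (350, 200) [112 111 105]
 org 213 z90 0.04314592842016391 0.04157242023477697 (array([ 500.2, -254.2]), array([29.9, 44.9]), 87.1) top (array([ 500.2, -254.2]), array([29.9, 44.9]), 87.1)
 handle 332 0.12583477176956262 top (array([ 500.1, -254.9]), array([18.2, 20.4]), 85.1) all (array([ 500. , -254.4]), array([18.9, 20.7]), 87.4)
top0 (342, 267) [111 110 105]
 org 368 z90 0.055383570158711135 0.053769608442601764 (array([ 383.2, -234.5]), array([57.3, 38.3]), 88.8) top (array([ 383.2, -234.5]), array([57.3, 38.3]), 88.8)
 handle 499 0.1625244890846239 top (array([ 382.7, -234.5]), array([26.5, 24.3]), 88.8) all (array([ 385.3, -235.6]), array([28.8, 30.7]), 88.0)
scene0 (169, 200) [172  96  55]
 org 354 z90 0.04139132566797324 0.03062419340199192 (array([ 502.9, -254.7]), array([30.7, 46.5]), 85.8) top (array([ 502.2, -254.9]), array([30.6, 44.7]), 87.2)
 handle 486 0.12439849805233591 top (array([ 501.4, -255.1]), array([19.9, 20.3]), 87.6) all (array([ 500.8, -254.8]), array([20.9, 23.7]), 83.5)
scene0 (186, 163) [167  95  56]
 org 706 z90 0.053398833709319124 0.03671615524364773 (array([ 385.3, -235.6]), array([42.6, 58.3]), 3.4) top (array([ 385.4, -235.3]), array([42.5, 57.6]), 3.9)
 handle 722 0.16072459136288608 top (array([ 383.8, -234.9]), array([26.8, 25.2]), 5.9) all (array([ 383.8, -234.9]), array([29.1, 26.4]), 0.1)
```

Track: origin (564,71) mm, x-axis at 73.7°. Blue cap: track x ≈ -57, in the +31 lane. The right paddle is the 125 mm tall one at (500.5,-254.6), with its x-axis at about 87°. Sizes and heights match the given dimensions.

{"op": "apply_moves", "data": {"motion": [{"tx": 40.3,"ty": -15.8,"tz": 0,"turn": 20,"jaw": 1},{"tx": 40.3,"ty": -15.8,"tz": 0,"turn": 20,"jaw": 1},{"tx": 40.3,"ty": -15.8,"tz": 0,"turn": 20,"jaw": 1},{"tx": 40.3,"ty": -15.8,"tz": 0,"turn": 20,"jaw": 1},{"tx": 40.3,"ty": -15.8,"tz": 0,"turn": 20,"jaw": 1}]}}

```text
time_s: 0.52
position: [0.3222, -0.3974, 0.248]
tool_rot: [[0.999, -0.05, -0.0], [-0.05, -0.999, 0.002], [-0.0, -0.002, -1.0]]
ft_force: [1.4, -0.8, -0.3]
grip_width: 0.0853
```

```bash
cat >> h.py <<'E'
def go(x,y,z,yaw):
    s=telemetry.observe(); R=np.array(s['tool_rot']); p=np.array(s['position'])
    sh=R.T@(np.array([x,y,z])-p)*100; cur=np.degrees(np.arctan2(R[1,1],R[0,1]))
    print('t',s['time_s'],'pos',p.round(4),'yawY',round(cur,2),'tilt',R[:,2].round(4),'w',s['grip_width'],'F',np.round(s['ft_force'],1),'q6',np.round(s['q'][5],1))
    print('tx,ty,tz',sh.round(2),'turn',round(-((yaw-cur+90)%180-90),2))
E
python3 -c "
from h import *
go(.5005,-.2546,.248,-93)"
```

```text
t 0.5167 pos [ 0.3222 -0.3974  0.248 ] yawY -92.89 tilt [-3.0e-04  1.8e-03 -1.0e+00] w 0.08534307913012641 F [ 1.4 -0.8 -0.3] q6 28.6
tx,ty,tz [ 17.09 -15.16   0.02] turn 0.11
```

{"op": "apply_moves", "data": {"motion": [{"tx": 17.1,"ty": -15.2,"tz": 0,"turn": 0,"jaw": 1},{"tx": 17.1,"ty": -15.2,"tz": 0,"turn": 0,"jaw": 1},{"tx": 17.1,"ty": -15.2,"tz": 0,"turn": 0,"jaw": 1},{"tx": 17.1,"ty": -15.2,"tz": 0,"turn": 0,"jaw": 1},{"tx": 17.1,"ty": -15.2,"tz": 0,"turn": 0,"jaw": 1}]}}

```text
time_s: 0.93
position: [0.4846, -0.2664, 0.248]
tool_rot: [[0.999, -0.051, -0.001], [-0.051, -0.999, 0.002], [-0.001, -0.002, -1.0]]
ft_force: [0.5, -0.5, 0.0]
grip_width: 0.0856
```

Run:
```python
from h import *
im,d,p=snap('wrist','w1'); w=cloud(im,d,p)
z=w[...,2]; m=np.hypot(w[...,0]-.5005,w[...,1]+.2546)<.04
for a,b in((.118,.132),(.036,.048)):
    P=w[m&(z>a)&(z<b)]; print(a,len(P),rect(P) if len(P)>20 else '',np.nanmedian(P[:,2]) if len(P) else '')
go(.5005,-.2546,.248,-93)
```

```text
0.118 643 (array([ 500.9, -257.6]), array([20. , 19.8]), 85.8) 0.1244797292044426
0.036 655 (array([ 501. , -257.7]), array([31.6, 46. ]), 85.9) 0.04150121349657858
t 0.9833 pos [ 0.4888 -0.2618  0.2478] yawY -92.6 tilt [ 0.0015  0.0044 -1.    ] w 0.08537891960598082 F [ 0.3  5.5 -1.5] q6 52.1
tx,ty,tz [ 1.13 -0.77 -0.01] turn 0.4
```

View pics/w1.png

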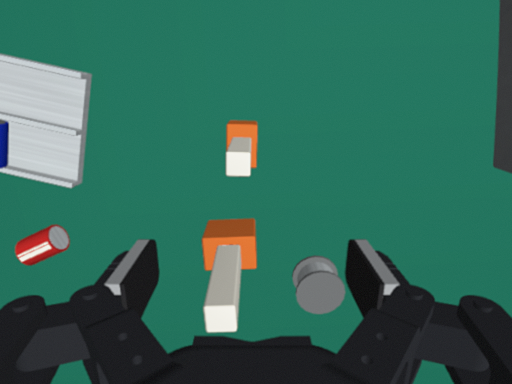

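The wrist view shows the small paddle, which is the one meant, at about (240,160) px. The larger look-alike is nearer, at about (228,270). I'll align and descend.

{"op": "apply_moves", "data": {"motion": [{"tx": 1.2,"ty": -0.7,"tz": 0,"turn": 1.2,"jaw": 1},{"tx": 1.2,"ty": -0.7,"tz": 3,"turn": 1.2,"jaw": 1},{"tx": 1.2,"ty": -0.7,"tz": 7,"turn": 1.2,"jaw": 1},{"tx": 1.2,"ty": -0.7,"tz": 10,"turn": 1.2,"jaw": 1},{"tx": 1.2,"ty": -0.7,"tz": 10,"turn": 1.2,"jaw": 1}]}}

```text
time_s: 1.4
position: [0.4991, -0.2531, 0.1422]
tool_rot: [[0.998, -0.066, -0.007], [-0.066, -0.998, 0.012], [-0.008, -0.011, -1.0]]
ft_force: [-0.1, 0.5, -0.7]
grip_width: 0.0856
```

```bash
python3 -c "
from h import *
go(.5008,-.2555,.105,-93.8)"
```

```text
t 1.4 pos [ 0.4991 -0.2531  0.1422] yawY -93.79 tilt [-0.0075  0.0116 -0.9999] w 0.08564659442835772 F [-0.1  0.5 -0.7] q6 54.6
tx,ty,tz [0.22 0.27 3.71] turn 0.01
```

{"op": "apply_moves", "data": {"motion": [{"tx": 0.2,"ty": 0.3,"tz": 2,"turn": 0,"jaw": 1},{"tx": 0.2,"ty": 0.3,"tz": 3.7,"turn": 0,"jaw": 1},{"tx": 0.2,"ty": 0.3,"tz": 3.7,"turn": 0,"jaw": 1},{"tx": 0.2,"ty": 0.3,"tz": 3.7,"turn": 0,"jaw": 1},{"tx": 0.2,"ty": 0.3,"tz": 3.7,"turn": 0,"jaw": 1}]}}

```text
time_s: 1.82
position: [0.5013, -0.2564, 0.1071]
tool_rot: [[0.998, -0.066, -0.005], [-0.066, -0.998, 0.01], [-0.006, -0.009, -1.0]]
ft_force: [0.4, 0.2, 0.8]
grip_width: 0.0853
```

```bash
python3 -c "
from h import *
go(.5008,-.2555,.105,-93.8)
im,d,p=snap('wrist','w2')"
```

```text
t 1.8167 pos [ 0.5013 -0.2564  0.1071] yawY -93.79 tilt [-0.0053  0.0098 -0.9999] w 0.08530493579133547 F [0.4 0.2 0.8] q6 54.4
tx,ty,tz [-0.05 -0.08  0.21] turn 0.01
```

View pics/w2.png

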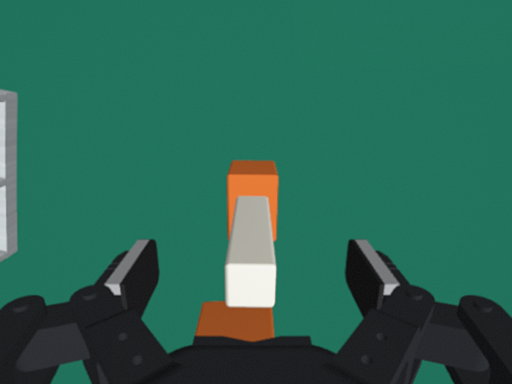

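The handle is centred between the pads, with its top at (250,282) px and the pads at about 130 and 370. I'll close.

{"op": "apply_moves", "data": {"motion": [{"tx": 0,"ty": -0.1,"tz": 0.2,"turn": 0,"jaw": -1},{"tx": 0,"ty": -0.1,"tz": 0.2,"turn": 0,"jaw": -1},{"tx": 0,"ty": -0.1,"tz": 0.2,"turn": 0,"jaw": -1},{"tx": 0,"ty": -0.1,"tz": 0.2,"turn": 0,"jaw": -1},{"tx": 0,"ty": -0.1,"tz": 0.2,"turn": 0,"jaw": -1}], "squeeze": 50}}

```text
time_s: 2.28
position: [0.5013, -0.2553, 0.1053]
tool_rot: [[0.998, -0.066, -0.005], [-0.066, -0.998, 0.009], [-0.006, -0.009, -1.0]]
ft_force: [-0.4, 0.6, 0.7]
grip_width: 0.0256
```

{"op": "apply_moves", "data": {"motion": [{"tx": 0,"ty": 0,"tz": 0,"turn": 0,"jaw": -1},{"tx": 0,"ty": 0,"tz": 0,"turn": 0,"jaw": -1},{"tx": 0,"ty": 0,"tz": 0,"turn": 0,"jaw": -1},{"tx": 0,"ty": 0,"tz": 0,"turn": 0,"jaw": -1},{"tx": 0,"ty": 0,"tz": 0,"turn": 0,"jaw": -1}]}}

```text
time_s: 2.7
position: [0.5014, -0.2554, 0.1054]
tool_rot: [[0.998, -0.066, -0.005], [-0.066, -0.998, 0.009], [-0.005, -0.009, -1.0]]
ft_force: [-0.5, 0.4, 0.9]
grip_width: 0.0196
```

```bash
python3 -c "
from h import *
go(.5008,-.2555,.105,-93.8)"
```

```text
t 2.7 pos [ 0.5014 -0.2554  0.1054] yawY -93.79 tilt [-0.0048  0.0093 -0.9999] w 0.01960215288276659 F [-0.5  0.4  0.9] q6 54.5
tx,ty,tz [-0.06  0.01  0.04] turn 0.01
```

{"op": "apply_moves", "data": {"motion": [{"tx": 0,"ty": 0,"tz": -2,"turn": 0,"jaw": -1},{"tx": 0,"ty": 0,"tz": -5,"turn": 0,"jaw": -1},{"tx": 0,"ty": 0,"tz": -8,"turn": 0,"jaw": -1},{"tx": 0,"ty": 0,"tz": -8,"turn": 0,"jaw": -1},{"tx": 0,"ty": 0,"tz": -8,"turn": 0,"jaw": -1}]}}

```text
time_s: 3.12
position: [0.502, -0.2562, 0.1862]
tool_rot: [[0.998, -0.066, -0.003], [-0.066, -0.998, 0.008], [-0.004, -0.008, -1.0]]
ft_force: [-0.3, 0.3, -2.4]
grip_width: 0.0197
```

```bash
python3 -c "
from h import *
go(.5004,-.0353,.185,-106.3)"
```

```text
t 3.1167 pos [ 0.502  -0.2562  0.1862] yawY -93.78 tilt [-0.003  0.008 -1.   ] w 0.019739338633914392 F [-0.3  0.3 -2.4] q6 54.5
tx,ty,tz [ -1.61 -22.03   0.3 ] turn 12.52
```

{"op": "apply_moves", "data": {"motion": [{"tx": -0.3,"ty": -3,"tz": 0,"turn": 3,"jaw": -1},{"tx": -0.6,"ty": -6.5,"tz": 0,"turn": 6,"jaw": -1},{"tx": -0.8,"ty": -10,"tz": 0.1,"turn": 9,"jaw": -1},{"tx": -1,"ty": -13,"tz": 0.1,"turn": 12.5,"jaw": -1},{"tx": -1,"ty": -13,"tz": 0.1,"turn": 12.5,"jaw": -1}]}}

```text
time_s: 3.53
position: [0.4992, -0.1208, 0.1846]
tool_rot: [[0.96, -0.28, -0.007], [-0.28, -0.96, 0.012], [-0.01, -0.009, -1.0]]
ft_force: [-1.5, 1.5, -1.9]
grip_width: 0.0194
```

```bash
python3 -c "
from h import *
go(.5004,-.0353,.185,-106.3)"
```

```text
t 3.5333 pos [ 0.4992 -0.1208  0.1846] yawY -106.25 tilt [-0.0072  0.0117 -0.9999] w 0.019398136798463746 F [-1.5  1.5 -1.9] q6 79.1
tx,ty,tz [-2.27 -8.24  0.06] turn 0.05
```

{"op": "apply_moves", "data": {"motion": [{"tx": -1,"ty": -3,"tz": 0,"turn": 0,"jaw": -1},{"tx": -1.8,"ty": -6,"tz": 0,"turn": 0,"jaw": -1},{"tx": -2.3,"ty": -8.2,"tz": 0,"turn": 0,"jaw": -1},{"tx": -2.3,"ty": -8.2,"tz": 0,"turn": 0,"jaw": -1},{"tx": -2.3,"ty": -8.2,"tz": 0,"turn": 0,"jaw": -1}]}}

```text
time_s: 3.95
position: [0.4995, -0.0349, 0.1843]
tool_rot: [[0.961, -0.278, -0.01], [-0.278, -0.961, 0.012], [-0.013, -0.009, -1.0]]
ft_force: [0.0, -0.4, -3.1]
grip_width: 0.0195
```

{"op": "apply_moves", "data": {"motion": [{"tx": 0,"ty": 0,"tz": 2,"turn": 0,"jaw": -1},{"tx": 0,"ty": 0,"tz": 4,"turn": 0,"jaw": -1},{"tx": 0,"ty": 0,"tz": 4,"turn": 0,"jaw": -1},{"tx": 0,"ty": 0,"tz": 4,"turn": 0,"jaw": -1},{"tx": 0,"ty": 0,"tz": 4,"turn": 0,"jaw": -1}]}}

```text
time_s: 4.37
position: [0.4995, -0.0352, 0.1449]
tool_rot: [[0.96, -0.278, -0.009], [-0.278, -0.96, 0.012], [-0.012, -0.009, -1.0]]
ft_force: [-0.3, -0.5, -2.2]
grip_width: 0.0198
```

```bash
cat >> h.py <<'E'
O=np.array([563.9,71.2]); A=np.radians(73.7); U=np.array([np.cos(A),np.sin(A)]); V_=np.array([-U[1],U[0]])
def tw(x,y): return (O+x*U+y*V_)/1000
def wt(P): q=np.asarray(P)[...,:2]*1000-O; return np.stack([q@U,q@V_],-1)
def look(f):
    im,d,p=snap('scene',f); w=cloud(im,d,p); R,G,B=[im[...,i].astype(int) for i in range(3)]
    o=(R>110)&(G<R-50)&(B<90)&(np.hypot(w[...,0]-telemetry.observe()['position'][0],w[...,1]-telemetry.observe()['position'][1])<.05)
    P=w[o]; 
    if len(P)>20:
        T=wt(P); c,s,a=cv2.minAreaRect(T.astype(np.float32)); print('head track',np.round(c,1),np.round(s,1),round(a,1),'z',np.nanpercentile(P[:,2],[2,98]).round(4))
    T=wt(w); hsv=cv2.cvtColor(im,cv2.COLOR_RGB2HSV)
    z=w[...,2]; b=(abs(T[...,0])<145)&(abs(T[...,1])<60)&(hsv[...,0]>108)&(hsv[...,0]<128)&(hsv[...,1]>150)&(z>.012)
    Q=T[b]; c,s,a=cv2.minAreaRect(Q.astype(np.float32)); print('blue track',np.round(c,1),np.round(s,1),round(a,1),'ztop',np.nanpercentile(z[b],98).round(4))
    k=(abs(T[...,0])<150)&(abs(T[...,1])<65.5)&(z>.02)&(z<.027)
    print('wall y',np.nanpercentile(T[k][:,1],[1,99]).round(1))
E
python3 -c "
from h import *
look('s2'); x,y=tw(-120,31); go(x,y,.145,-106.3); print('tcp track',wt(telemetry.observe()['position']))"
python3 -c "
import cv2;i=cv2.imread('pics/s2.png');cv2.imwrite('pics/s2c.png',cv2.resize(i[110:290,190:450],None,fx=3,fy=3))"
```

```text
head track [-119.    33.5] [49.2 31.5] 89.9 z [0.0422 0.082 ]
blue track [-56.8  31.3] [33.3 51.2] 0.1 ztop 0.0467
wall y [-65.   64.9]
t 4.4167 pos [ 0.4996 -0.0351  0.1451] yawY -106.16 tilt [-0.0083  0.0118 -0.9999] w 0.019481503924539408 F [ 0.  -0.3 -1.6] q6 88.1
tx,ty,tz [ 0.09 -0.01  0.01] turn 0.14
tcp track [-120.07842438   31.87878584]
```

View pics/s2c.png

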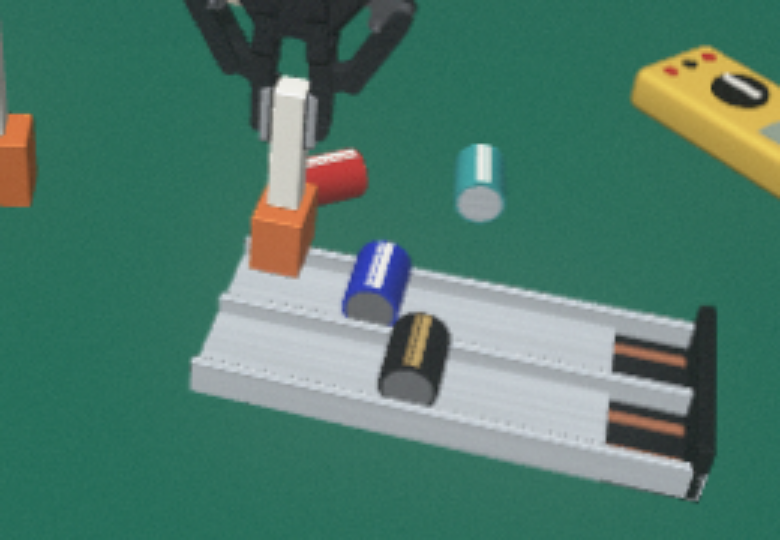

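The paddle hangs over the lane entrance behind the blue cap. Measured head y is 33.5, and the hand tilt also predicts about 33, so I'll shift 2 mm towards the lane centre and lower.

{"op": "apply_moves", "data": {"motion": [{"tx": 0.2,"ty": 0,"tz": 0,"turn": 0.1,"jaw": -1},{"tx": 0.22,"ty": 0,"tz": 0.8,"turn": 0.1,"jaw": -1},{"tx": 0.22,"ty": 0,"tz": 1.6,"turn": 0.1,"jaw": -1},{"tx": 0.22,"ty": 0,"tz": 2.35,"turn": 0.1,"jaw": -1},{"tx": 0.22,"ty": 0,"tz": 2.35,"turn": 0.1,"jaw": -1}]}}

```text
time_s: 4.83
position: [0.5006, -0.0351, 0.1198]
tool_rot: [[0.96, -0.28, -0.011], [-0.28, -0.96, 0.013], [-0.015, -0.009, -1.0]]
ft_force: [-0.2, -0.7, -2.3]
grip_width: 0.0194
```

```bash
python3 -c "
from h import *
look('s3'); x,y=tw(-90,29.7); go(x,y,.1215,-106.3); print('tcp track',wt(telemetry.observe()['position']))"
```

```text
head track [-115.1   31.8] [47.2 38.6] 88.7 z [0.0189 0.0568]
blue track [-56.7  30.8] [50.1 33.6] 89.5 ztop 0.0472
wall y [-64.9  64.8]
t 4.8833 pos [ 0.501  -0.0352  0.1206] yawY -106.26 tilt [-0.0106  0.0125 -0.9999] w 0.01940445129666072 F [ 0.1  0.5 -2.3] q6 88.2
tx,ty,tz [ 0.08 -2.98 -0.07] turn 0.04
tcp track [-119.80044946   30.52684484]
```

{"op": "apply_moves", "data": {"motion": [{"tx": 0,"ty": -0.8,"tz": -0.05,"turn": 0,"jaw": -1},{"tx": 0.05,"ty": -1.6,"tz": -0.05,"turn": 0,"jaw": -1},{"tx": 0.05,"ty": -2.2,"tz": -0.05,"turn": 0,"jaw": -1},{"tx": 0.05,"ty": -2.8,"tz": -0.05,"turn": 0,"jaw": -1},{"tx": 0.05,"ty": -3.2,"tz": -0.05,"turn": 0,"jaw": -1}]}}

```text
time_s: 5.3
position: [0.5107, -0.0036, 0.1215]
tool_rot: [[0.96, -0.279, -0.01], [-0.279, -0.96, 0.012], [-0.013, -0.009, -1.0]]
ft_force: [0.1, 0.8, -2.2]
grip_width: 0.0194
```

```bash
python3 -c "
from h import *
look('s4'); x,y=tw(-50,30); go(x,y,.1213,-106.3); print('tcp track',wt(telemetry.observe()['position']))"
```

```text
head track [-89.3  30.2] [38.1 47.8] 3.1 z [0.0207 0.0583]
blue track [-50.8  31.2] [51.5 33.6] 89.7 ztop 0.0482
wall y [-64.8  64.8]
t 5.35 pos [ 0.5107 -0.0033  0.1215] yawY -106.2 tilt [-0.0102  0.0127 -0.9999] w 0.018994282967428094 F [-0.6  1.7 -1.5] q6 92.0
tx,ty,tz [ 0.02 -3.64  0.05] turn 0.1
tcp track [-86.43860103  30.11510224]
```

{"op": "apply_moves", "data": {"motion": [{"tx": 0,"ty": -0.7,"tz": 0,"turn": 0,"jaw": -1},{"tx": 0,"ty": -1.5,"tz": 0,"turn": 0,"jaw": -1},{"tx": 0,"ty": -2.3,"tz": 0.02,"turn": 0.1,"jaw": -1},{"tx": 0,"ty": -3.1,"tz": 0.03,"turn": 0.1,"jaw": -1},{"tx": 0,"ty": -3.6,"tz": 0.05,"turn": 0.1,"jaw": -1}]}}

```text
time_s: 5.77
position: [0.521, 0.0324, 0.1213]
tool_rot: [[0.96, -0.28, -0.01], [-0.28, -0.96, 0.013], [-0.013, -0.01, -1.0]]
ft_force: [-0.0, -0.2, -2.6]
grip_width: 0.0197
```

```bash
python3 -c "
from h import *
look('s5'); x,y=tw(-10,30); go(x,y,.1213,-106.3); print('tcp track',wt(telemetry.observe()['position']))"
```

```text
head track [-48.4  29.5] [45.7 31.6] 89.5 z [0.0211 0.0584]
blue track [-11.8  30.9] [52.4 31.2] 89.0 ztop 0.0481
wall y [-64.8  64.7]
t 5.8167 pos [0.5211 0.0328 0.1213] yawY -106.24 tilt [-0.01    0.0131 -0.9999] w 0.019454543922636566 F [-0.   0.4 -1.9] q6 96.2
tx,ty,tz [ 0.04 -3.89  0.04] turn 0.06
tcp track [-48.91356288  30.31248146]
```

{"op": "apply_moves", "data": {"motion": [{"tx": 0,"ty": -0.8,"tz": 0,"turn": 0,"jaw": -1},{"tx": 0,"ty": -1.6,"tz": 0,"turn": 0,"jaw": -1},{"tx": 0,"ty": -2.5,"tz": 0.02,"turn": 0,"jaw": -1},{"tx": 0,"ty": -3.4,"tz": 0.03,"turn": 0,"jaw": -1},{"tx": 0,"ty": -4.0,"tz": 0.05,"turn": 0,"jaw": -1}]}}

```text
time_s: 6.23
position: [0.5325, 0.0724, 0.1212]
tool_rot: [[0.96, -0.279, -0.01], [-0.279, -0.96, 0.013], [-0.013, -0.01, -1.0]]
ft_force: [-0.3, -0.1, -2.2]
grip_width: 0.0193
```

```bash
python3 -c "
from h import *
look('s6'); x,y=tw(30,30.3); go(x,y,.1213,-106.3); print('tcp track',wt(telemetry.observe()['position']))"
```

```text
head track [-7.1 24.1] [59.2 30.7] 90.0 z [0.0215 0.0582]
blue track [28.6 31.1] [32.5 53.4] 0.2 ztop 0.0481
wall y [-64.8  65.1]
t 6.2833 pos [0.5326 0.0729 0.1211] yawY -106.18 tilt [-0.0098  0.0135 -0.9999] w 0.019320297018917878 F [ 0.1  0.2 -1.4] q6 100.7
tx,ty,tz [ 0.03 -3.71  0.02] turn 0.12
tcp track [-7.11669591 30.50661329]
```

{"op": "apply_moves", "data": {"motion": [{"tx": 0,"ty": -0.8,"tz": 0,"turn": 0,"jaw": -1},{"tx": 0,"ty": -1.6,"tz": 0,"turn": 0,"jaw": -1},{"tx": 0,"ty": -2.5,"tz": 0.02,"turn": 0.1,"jaw": -1},{"tx": 0,"ty": -3.4,"tz": 0.03,"turn": 0.1,"jaw": -1},{"tx": 0,"ty": -4.0,"tz": 0.03,"turn": 0.1,"jaw": -1}]}}

```text
time_s: 6.7
position: [0.5441, 0.1125, 0.1213]
tool_rot: [[0.96, -0.28, -0.01], [-0.28, -0.96, 0.014], [-0.013, -0.01, -1.0]]
ft_force: [0.0, -0.5, -2.7]
grip_width: 0.0192
```

```bash
python3 -c "
from h import *
look('s7'); x,y=tw(60,30.3); go(x,y,.1213,-106.3); print('tcp track',wt(telemetry.observe()['position']))"
```

```text
head track [34.2 30.8] [30.4 48.4] 0.1 z [0.0213 0.0587]
blue track [70.6 31.3] [50.7 33.2] 89.1 ztop 0.048
wall y [-65.   64.8]
t 6.75 pos [0.5442 0.1131 0.1212] yawY -106.22 tilt [-0.0094  0.014  -0.9999] w 0.01944953599256677 F [-1.   0.5 -1.1] q6 105.1
tx,ty,tz [ 0.04 -2.53  0.02] turn 0.08
tcp track [34.67661072 30.70272147]
```

{"op": "apply_moves", "data": {"motion": [{"tx": 0,"ty": -0.6,"tz": 0,"turn": 0,"jaw": -1},{"tx": 0,"ty": -1.1,"tz": 0,"turn": 0,"jaw": -1},{"tx": 0,"ty": -1.6,"tz": 0.02,"turn": 0,"jaw": -1},{"tx": 0,"ty": -2.1,"tz": 0.02,"turn": 0,"jaw": -1},{"tx": 0,"ty": -2.6,"tz": 0.02,"turn": 0,"jaw": -1}]}}

```text
time_s: 7.17
position: [0.5515, 0.1384, 0.1213]
tool_rot: [[0.96, -0.279, -0.009], [-0.279, -0.96, 0.014], [-0.013, -0.011, -1.0]]
ft_force: [-0.6, -0.3, -1.7]
grip_width: 0.0191
```

```bash
python3 -c "
from h import *
look('s8'); x,y=tw(70,30.3); go(x,y,.1213,-106.3); print('tcp track',wt(telemetry.observe()['position']))"
```

```text
head track [60.8 30.3] [31.6 46.8] 0.3 z [0.0208 0.0587]
blue track [108.2  31. ] [52.2 34.6] 90.0 ztop 0.0426
wall y [-64.8  64.6]
t 7.2167 pos [0.5517 0.1392 0.1213] yawY -106.2 tilt [-0.0092  0.0143 -0.9999] w 0.01954014074187618 F [ 0.6  0.7 -2.5] q6 107.7
tx,ty,tz [ 0.05 -0.82  0.01] turn 0.1
tcp track [61.80933373 30.78496043]
```

The cap has dropped: x ≈ 108, top 42.6 mm, so its axis is at about 25 mm. I'll back off and lift.

{"op": "apply_moves", "data": {"motion": [{"tx": 0,"ty": 0.8,"tz": 0,"turn": 0,"jaw": -1},{"tx": 0,"ty": 2,"tz": 0,"turn": 0,"jaw": -1},{"tx": 0,"ty": 2.5,"tz": -2,"turn": 0,"jaw": -1},{"tx": 0,"ty": 2.5,"tz": -5,"turn": 0,"jaw": -1},{"tx": 0,"ty": 2.5,"tz": -5,"turn": 0,"jaw": -1}]}}

```text
time_s: 7.63
position: [0.5468, 0.1128, 0.1759]
tool_rot: [[0.96, -0.28, -0.001], [-0.28, -0.96, 0.014], [-0.005, -0.013, -1.0]]
ft_force: [1.3, 0.5, -1.1]
grip_width: 0.0197
```

{"op": "apply_moves", "data": {"motion": [{"tx": 0,"ty": 0,"tz": -2.5,"turn": 0,"jaw": -1},{"tx": 0,"ty": 0,"tz": -2.5,"turn": 0,"jaw": -1},{"tx": 0,"ty": 3,"tz": -2.5,"turn": 0,"jaw": -1},{"tx": 0,"ty": 7,"tz": -2.5,"turn": 0,"jaw": -1},{"tx": 0,"ty": 7,"tz": -2.5,"turn": 0,"jaw": -1}]}}

```text
time_s: 8.05
position: [0.5256, 0.0402, 0.1992]
tool_rot: [[0.959, -0.284, -0.003], [-0.284, -0.959, 0.012], [-0.006, -0.011, -1.0]]
ft_force: [0.7, 1.0, -1.6]
grip_width: 0.0194
```

```bash
python3 -c "
from h import *
look('s9'); go(.501,-.2554,.195,-93.8); print('tcp track',wt(telemetry.observe()['position']))"
```

```text
head track [-39.7  26.4] [31.4 46.3] 0.7 z [0.0962 0.1361]
blue track [121.7  32.1] [35.1 54.3] 0.0 ztop 0.043
wall y [-64.8  65. ]
t 8.1 pos [0.5263 0.0422 0.1993] yawY -106.52 tilt [-0.0019  0.0134 -0.9999] w 0.019388700817522524 F [-0.3 -0.1 -1.5] q6 97.7
tx,ty,tz [ 6.04 29.25  0.04] turn -12.72
tcp track [-38.4066648   27.95017931]
```

{"op": "apply_moves", "data": {"motion": [{"tx": 0.6,"ty": 3,"tz": 0,"turn": -3,"jaw": -1},{"tx": 1.3,"ty": 6.5,"tz": 0,"turn": -6,"jaw": -1},{"tx": 2,"ty": 10,"tz": 0,"turn": -9,"jaw": -1},{"tx": 2.7,"ty": 13,"tz": 0,"turn": -12.7,"jaw": -1},{"tx": 2.7,"ty": 13,"tz": 0,"turn": -12.7,"jaw": -1}]}}

```text
time_s: 8.52
position: [0.5149, -0.0947, 0.1969]
tool_rot: [[0.998, -0.068, -0.002], [-0.067, -0.998, 0.012], [-0.003, -0.012, -1.0]]
ft_force: [1.3, -0.9, -1.3]
grip_width: 0.0199
```

```bash
python3 -c "
from h import *
go(.501,-.2554,.195,-93.8)"
```

```text
t 8.5167 pos [ 0.5149 -0.0947  0.1969] yawY -93.87 tilt [-0.002   0.0119 -0.9999] w 0.019878149469205814 F [ 1.3 -0.9 -1.3] q6 70.0
tx,ty,tz [-0.3  16.12 -0.  ] turn -0.07
```

{"op": "apply_moves", "data": {"motion": [{"tx": 0,"ty": 3.5,"tz": 0,"turn": 0,"jaw": -1},{"tx": -0.1,"ty": 7,"tz": 0,"turn": 0,"jaw": -1},{"tx": -0.2,"ty": 11,"tz": 0,"turn": 0,"jaw": -1},{"tx": -0.3,"ty": 14,"tz": 0,"turn": 0,"jaw": -1},{"tx": -0.3,"ty": 16,"tz": 0,"turn": 0,"jaw": -1}]}}

```text
time_s: 8.93
position: [0.5005, -0.2568, 0.1942]
tool_rot: [[0.998, -0.07, -0.002], [-0.07, -0.998, 0.012], [-0.003, -0.012, -1.0]]
ft_force: [0.1, -0.0, -2.1]
grip_width: 0.0195
```

{"op": "apply_moves", "data": {"motion": [{"tx": 0,"ty": 0,"tz": 0,"turn": 0,"jaw": -1},{"tx": 0,"ty": 0,"tz": 2,"turn": 0,"jaw": -1},{"tx": 0,"ty": 0,"tz": 4.5,"turn": 0,"jaw": -1},{"tx": 0,"ty": 0,"tz": 7,"turn": 0,"jaw": -1},{"tx": 0,"ty": 0,"tz": 7,"turn": 0,"jaw": -1}]}}

```text
time_s: 9.35
position: [0.4985, -0.2537, 0.1197]
tool_rot: [[0.998, -0.069, -0.009], [-0.069, -0.997, 0.018], [-0.01, -0.017, -1.0]]
ft_force: [-0.8, 0.7, -3.1]
grip_width: 0.0194
```

```bash
python3 -c "
from h import *
go(.501,-.2554,.1065,-93.8)
im,d,p=snap('scene','s10'); w=cloud(im,d,p);R,G,B=[im[...,i].astype(int) for i in range(3)]
o=(R>110)&(G<R-50)&(B<90)&(np.hypot(w[...,0]-.501,w[...,1]+.2554)<.05);P=w[o];print(rect(P),np.nanpercentile(P[:,2],[1,98]))
"
```

```text
t 9.35 pos [ 0.4985 -0.2537  0.1197] yawY -93.98 tilt [-0.0091  0.0177 -0.9998] w 0.019373817519389123 F [-0.8  0.7 -3.1] q6 54.5
tx,ty,tz [0.27 0.18 1.31] turn -0.18
(array([ 498. , -252.2]), array([31.9, 50. ]), 87.4) [0.01521119 0.05660999]
```

{"op": "apply_moves", "data": {"motion": [{"tx": 0,"ty": 0,"tz": 0.4,"turn": 0,"jaw": -1},{"tx": 0,"ty": 0,"tz": 0.8,"turn": 0,"jaw": -1},{"tx": 0,"ty": 0,"tz": 1.2,"turn": 0,"jaw": -1},{"tx": 0,"ty": 0,"tz": 1.35,"turn": 0,"jaw": -1},{"tx": 0,"ty": 0,"tz": 1.35,"turn": 0,"jaw": -1}]}}

```text
time_s: 9.82
position: [0.4994, -0.2542, 0.1089]
tool_rot: [[0.998, -0.069, -0.006], [-0.069, -0.997, 0.015], [-0.007, -0.015, -1.0]]
ft_force: [-1.3, -0.3, -3.0]
grip_width: 0.0193
```

```bash
python3 -c "
from h import *
go(.501,-.2554,.1055,-93.8)
im,d,p=snap('scene','s11'); w=cloud(im,d,p);R,G,B=[im[...,i].astype(int) for i in range(3)]
o=(R>110)&(G<R-50)&(B<90)&(np.hypot(w[...,0]-.501,w[...,1]+.2554)<.05);P=w[o];print(rect(P),np.nanpercentile(P[:,2],[1,98]))
"
```

```text
t 9.8167 pos [ 0.4994 -0.2542  0.1089] yawY -93.96 tilt [-0.0062  0.0152 -0.9999] w 0.019299354069675662 F [-1.3 -0.3 -3. ] q6 54.5
tx,ty,tz [0.17 0.11 0.33] turn -0.16
(array([ 500. , -253.3]), array([32.1, 46.7]), 87.4) [0.00563527 0.04560914]
```

{"op": "apply_moves", "data": {"motion": [{"tx": 0,"ty": 0,"tz": 0.2,"turn": 0,"jaw": -1},{"tx": 0,"ty": 0,"tz": 0.35,"turn": 0,"jaw": -1},{"tx": 0,"ty": 0,"tz": 0.35,"turn": 0,"jaw": -1},{"tx": 0,"ty": 0,"tz": 0.35,"turn": 0,"jaw": -1},{"tx": 0,"ty": 0,"tz": 0.35,"turn": 0,"jaw": -1}]}}

```text
time_s: 10.28
position: [0.4995, -0.2543, 0.1055]
tool_rot: [[0.998, -0.069, -0.006], [-0.069, -0.997, 0.015], [-0.007, -0.015, -1.0]]
ft_force: [-0.2, -0.2, -1.5]
grip_width: 0.0193
```

{"op": "apply_moves", "data": {"motion": [{"tx": 0,"ty": 0,"tz": 0.05,"turn": 0,"jaw": -1},{"tx": 0,"ty": 0,"tz": 0.05,"turn": 0,"jaw": -1},{"tx": 0,"ty": 0,"tz": 0.05,"turn": 0,"jaw": -0.4},{"tx": 0,"ty": 0,"tz": 0.05,"turn": 0,"jaw": -0.3},{"tx": 0,"ty": 0,"tz": 0.05,"turn": 0,"jaw": -0.2}]}}

```text
time_s: 10.7
position: [0.4995, -0.2543, 0.105]
tool_rot: [[0.998, -0.069, -0.006], [-0.069, -0.998, 0.015], [-0.007, -0.014, -1.0]]
ft_force: [0.5, -0.4, -0.2]
grip_width: 0.0339
```

{"op": "apply_moves", "data": {"motion": [{"tx": 0,"ty": 0,"tz": 0,"turn": 0,"jaw": 1},{"tx": 0,"ty": 0,"tz": 0,"turn": 0,"jaw": 1},{"tx": 0,"ty": 0,"tz": 0,"turn": 0,"jaw": 1},{"tx": 0,"ty": 0,"tz": 0,"turn": 0,"jaw": 1},{"tx": 0,"ty": 0,"tz": 0,"turn": 0,"jaw": 1}]}}

```text
time_s: 11.12
position: [0.4995, -0.2543, 0.105]
tool_rot: [[0.998, -0.069, -0.006], [-0.069, -0.997, 0.015], [-0.007, -0.015, -1.0]]
ft_force: [0.4, 0.6, -1.1]
grip_width: 0.0855
```

{"op": "apply_moves", "data": {"motion": [{"tx": 0,"ty": 0,"tz": -2,"turn": 0,"jaw": 1},{"tx": 0,"ty": 0,"tz": -5,"turn": 0,"jaw": 1},{"tx": 0,"ty": 0,"tz": -9,"turn": 0,"jaw": 1},{"tx": 0,"ty": 0,"tz": -12,"turn": 0,"jaw": 1},{"tx": 0,"ty": 0,"tz": -12,"turn": 0,"jaw": 1}]}}

```text
time_s: 11.53
position: [0.5018, -0.2573, 0.2313]
tool_rot: [[0.998, -0.069, 0.003], [-0.069, -0.998, 0.008], [0.002, -0.008, -1.0]]
ft_force: [-0.9, -0.2, -0.7]
grip_width: 0.0857
```

```bash
python3 -c "
from h import *
im,d,p=snap('scene','s12'); w=cloud(im,d,p);R,G,B=[im[...,i].astype(int) for i in range(3)]
o=(R>110)&(G<R-50)&(B<90)&(np.hypot(w[...,0]-.501,w[...,1]+.2554)<.05);P=w[o];print(rect(P),np.nanpercentile(P[:,2],[1,98]))
m=(np.hypot(w[...,0]-.5,w[...,1]+.2545)<.03)&(w[...,2]>.115)&(w[...,2]<.14);print('top',rect(w[m]),np.nanmedian(w[m][:,2]))
look('s13')
t0=load('scene0'); w0=cloud(*t0)
for W in (w0,w):
    T=wt(W); k=(abs(T[...,0])<90)&(T[...,1]<-3)&(T[...,1]>-59)&(W[...,2]>.034)&(W[...,2]<.06); print('black',rect(W[k]))
go(.5,-.25,.2,-93.8)
"
```

```text
(array([ 500.7, -252.4]), array([31.1, 46.9]), 85.7) [0.00124079 0.04213087]
top (array([ 499.2, -252.2]), array([19.8, 21.7]), 87.0) 0.1233147734012667
head track [-328.5  -29.9] [31.2 47.5] 11.5 z [0.0023 0.0425]
blue track [121.6  31.2] [35.1 52.3] 0.1 ztop 0.0428
wall y [-65.  65.]
black (array([587.3,  41.9]), array([34.4, 52.8]), 74.3)
black (array([587.8,  41.8]), array([34.7, 54. ]), 72.8)
t 11.6333 pos [ 0.5003 -0.2562  0.2257] yawY -93.97 tilt [-0.0043  0.0136 -0.9999] w 0.08562488507818888 F [0.2 0.4 0.1] q6 54.5
tx,ty,tz [-0.06 -0.58  2.58] turn -0.17
```

View pics/s13.png

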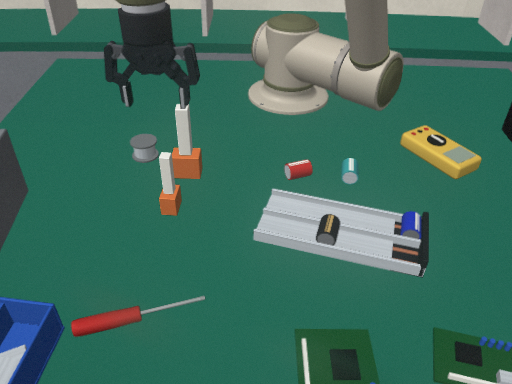

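The final view shows the paddle upright at (170,185), the blue cap in the pocket at (411,226), the black cap unmoved at (328,230), and the gripper clear. I'm handing in.

```bash
python3 -c "
from h import *
print(close_job())"
```

```text
the job is handed in; nothing more can be done
None
```

I gripped the 125 mm paddle by its handle and used it to roll the blue capacitor slowly into the pocket. I then stood the paddle back on the bench near where it started, released it and handed the job in at about 11.6 s; no verdict was reported.

Last checks before handing in:
- **Blue capacitor:** it lies square across the pocket at x ≈ 121.6 mm in the track frame, against the end wall. Its axis is about 25 mm above the track underside.
- **Black capacitor:** it was within about 1 mm of its start.
- **Paddle:** it stands upright with its underside on the bench (head top 42 mm, handle top 123 mm measured).
- **Gripper:** it is open, about 12 cm above where it let go.

**Disagreements and gaps:**
- Some head-position readings during the push were off; one was wide by several millimetres, apparently from the black capacitor's gold stripes. I relied on the tool pose instead.
- The tool was tilted by about 1° through the moves. I allowed for this when lining up with the lane.
- I did not measure the blue capacitor's speed directly. The paddle moved at about 0.1 m/s.

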